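# Take the free bun with the snack tongs

## Robot

A 6-joint arm with a two-finger parallel gripper is mounted at the origin on the work surface. World frame = base frame: x ahead of the robot, y to its left, z up, the work surface at z = 0. Lengths are in m, angles in rad, forces in N, time in s.
With the tool pointing down it reaches from about 0.4 to 0.825 m from the base axis. Payload 7 kg.
Tool frame: the origin (TCP) lies on the front face of the gripper's body, between the roots of the fingers; the fingertips stand 66 mm ahead of it and the grasp point (between the pads) lies 47 mm ahead of it; z points along the fingers, y is the direction in which the jaws open and shut (so a half turn about z gives the same grasp; the last joint's range is limited). The gripper opens to 88 mm and grips with 3 to 60 N. Pads are 19 mm wide; open, the fingers measure 130 mm over their backs; the gripper's body (78 mm by 193 mm) begins 47 mm behind the grasp point.
Start: joints at [1.572, 0.359, 0.012, 0, -1.224, -0.288], TCP at [0.191, 0.647, 0.292] pointing down, gripper open.
Joint ranges: [-3.07, 3.07], [-1.43, 2.12], [-1.02, 1.25], [-3.03, 1.67], [-3.05, -0], [-3.03, 3.03]. Speed limits (rad/s): [2.39, 2.39, 3.01, 3.14, 3.14, 3.14].

## Interface

Orientations are given as a rotation vector (axis times angle).
In Python, from bench import env gives the robot as it stands.
- The arm moves only by the shell command python3 -m jog 'ROWS' [OPENING] [FORCE]. ROWS is JSON, a list of rows, each a list of 6 numbers: the shift along the world's x, y, z in mm, then the turn, a rotation vector about the world's x, y, z in degrees. A call has 1 to 12 rows; each row is the pose to reach, as a shift and turn from the pose commanded when the call began; what a row does not reach only later rows make up. A row lasts 1/12 s, in which the tool goes at most 41.7 mm and 7.16 degrees, less where a joint would pass 70% of its speed; a pose out of reach is approached as far as the arm can. A call with a gripper value outside its range is refused whole. OPENING is the opening in per cent of the stroke, from 0 (shut) to 100 (fully open), set as the call begins (- or left out, the last holds). The fingers move at their own pace and stop on an object; FORCE is the grip in N (left out, the last holds). Time passes only in rows, so rows that repeat a pose let the fingers close. It gives the time, the measured TCP pose, the force and the opening at its end, in the units of the state.
- env.read_state(): the state, without advancing time (a new reading comes with each control period).
- env.read_camera(name): name is "scene" or "top"; returns the picture (420x560x3 uint8, red, green, blue); there is no depth.
- env.camera_info(name): a dict with "K" (3x3 intrinsics, pixels), "dist_coeffs" ([k1, k2, p1, p2, k3] as OpenCV has them; the pictures are not rectified), "position" and "orientation" of the camera in the world. Camera axes: x right, y up, looking along -z (the intrinsics and any distortion apply to the point x, -y, -z); pixel columns grow to the right and rows downward; lengths in m; the calibration is good to about 2 mm. A picture is of the moment at which its call begins. camera_info takes no time and is no camera call.
- env.hand_in(): hands the job in, once; it reports no verdict.
The state is a dict: "time": time; "joint_pos": joint angles; "joint_vel": joint speeds; "joint_torque": joint torques, N m; "tcp_pos": TCP position; "tool_rot": TCP orientation; "force": force on the tool from outside, world axes, zero at the start; "moment": the same for the moment, N m; "grip_width": finger opening in m.
Only numpy, scipy, OpenCV 4.12 (cv2) and the standard library are available. Lean on these libraries where they do the work, as an engineer would, in place of code of your own. Each camera call takes 0.05 s, during which the arm holds its last target.

## Task

Two glazed buns are on the desk, each on a saucer with a tent card behind it: the red card means that bun is saved for a colleague, the green card means it is free to take. Pick up the snack tongs, close them gently on the free bun and lift it, touching neither bun with the gripper itself and leaving the saved bun and the other things on the desk where they are. Finish while still holding the bun up in the tongs, its underside at least 10 cm above the desk and steady.

Things in the scene. Friction and masses are not known exactly. Their poses are not given: they have to be found in the camera images.
- tongs: snack tongs on edge on the desk: upright steel bow (22 mm diameter, 20 mm high) and two arms in a horizontal V, about 190 mm long, 82 g, balancing 67 mm ahead of the origin. Origin on the underside, between the hinges; x from bow to tips, y to the left arm, z up. Taken from above with the fingers astride both orange grip pads, squeezed across y; both arms move alike.
- tongs_grip (a point): midway between the two orange grip pads (34 mm long, 28 mm high, flat outer faces), 83 mm ahead of the tongs' origin, 14 mm above the underside. Over their backs: 55 mm at rest, 41 mm when the tips reach a bun. Springs open the arms: squeezing starts at 4 N, 7 N at a bun; each N beyond presses each tip 0.55 N on the bun.
- tongs_tips (a point): midway between the two orange tip pads (36 mm long, 20 mm high), 155 mm ahead of the tongs' origin, 72 mm ahead of tongs_grip, 10 mm above the underside. Centre a bun here. Gap between tip pads: 67 mm at rest, 3 mm fully shut; it shrinks 1.85 mm per mm squeezed at the grip pads, so squeezed 5 to 7 mm the tongs can be carried with tips open wider than a bun.
- tongs_left: the tongs' left arm (+y side) with its grip pad and tip pad. Origin on its hinge, 6 mm left of the tongs' origin; axes parallel to the tongs' when open, turning up to 0.2 rad inwards as it closes. Springs open when let go.
- tongs_right: the tongs' right arm (-y side), mirror image of the left.
- saucer_a: round white saucer, 100 mm diameter, rim 10 mm high, inner floor 5 mm above the desk, fixed to the desk. Origin at the centre of its underside.
- saucer_b: second saucer, the same as saucer_a.
- bun_a: small glazed bun: round, 42 mm diameter, straight-sided from 4 to 26 mm above its underside and domed above, 38 mm high, about 35 g, loose in the middle of saucer_a. Origin at the centre of its underside, z up. Firm, but crushed if a tongs arm presses it with more than 20 N.
- bun_b: small glazed bun: round, 42 mm diameter, straight-sided from 4 to 26 mm above its underside and domed above, 38 mm high, about 35 g, loose in the middle of saucer_b. Origin at the centre of its underside, z up. Firm, but crushed if a tongs arm presses it with more than 20 N.
- card_red: red tent card, two thin red panels leaning together, 50 mm wide, 22 mm deep at the foot, 43 mm high, fixed to the desk, standing 85 mm from the centre of the one saucer it belongs to, roughly on the far side from the robot. Origin under its centre. Marks the bun that is saved and must stay.
- card_green: green tent card, two thin green panels leaning together, 50 mm wide, 22 mm deep at the foot, 43 mm high, fixed to the desk, standing 85 mm from the centre of the one saucer it belongs to, roughly on the far side from the robot. Origin under its centre. Marks the bun that is free to take.
- pen_cup: bystander: dark metal pen cup, 80 mm diameter, 98 mm high, pens reaching 170 mm, origin under its centre.
- calculator: bystander: black desk calculator, 150 x 105 x 22 mm, origin under its centre.
- keys: bystander: bunch of brass keys with a black fob, about 110 mm across, 12 mm high, origin at the ring on the desk.
- water_bottle: bystander: clear water bottle with a blue cap, 62 mm diameter, 190 mm high, origin under its centre.
Mind the look-alikes: they are no part of the job. What is shaped like the bun_b but purple is not meant.

How it is judged:
On the way:
1. the tongs are picked up off the desk in the gripper (height (world z) of tongs_grip above 0.022 m and contact force between the fingers and tongs above 0.5 N), for 0.1 s.
At the end, for the whole second after the job is handed in: gripper holds the tongs; both arms press (over 0.2 N) on the green-card bun, still (under 0.05 m/s), underside over 90 mm above the desk, gripper not touching it; red-card bun upright within 25 mm of its saucer's centre; bystanders within 30 mm of their first places (((horizontal distance between card_red and saucer_b below 0.11 m and height (world z) of bun_a above 0.09 m and contact force between each of tongs_left, tongs_right and bun_a above 0.2 N and contact force between each of the fingers, the arm and bun_a below 0.1 N and linear speed of bun_a below 0.05 m/s and horizontal distance between bun_b and saucer_b below 0.025 m and height (world z) of bun_b below 0.015 m and angle between bun_b's own z axis and vertical below 0.3 rad) or (horizontal distance between card_red and saucer_a below 0.11 m and height (world z) of bun_b above 0.09 m and contact force between each of tongs_left, tongs_right and bun_b above 0.2 N and contact force between each of the fingers, the arm and bun_b below 0.1 N and linear speed of bun_b below 0.05 m/s and horizontal distance between bun_a and saucer_a below 0.025 m and height (world z) of bun_a below 0.015 m and angle between bun_a's own z axis and vertical below 0.3 rad)) and contact force between the fingers and tongs above 0.5 N and distance of each of pen_cup, calculator, keys, water_bottle from where it was at the start of the episode below 0.03 m); the arm keeps its last pose, push and grip.
It fails at once if the saved bun (red card) is moved more than 15 mm ((horizontal distance between card_red and saucer_a below 0.11 m and distance of bun_a from where it was at the start of the episode above 0.015 m) or (horizontal distance between card_red and saucer_b below 0.11 m and distance of bun_b from where it was at the start of the episode above 0.015 m)).
It fails at once if a bun is touched by the gripper or arm (contact force between any of the fingers, the arm and bun_a above 0.5 N or contact force between any of the fingers, the arm and bun_b above 0.5 N).
It fails at once if a bun is crushed (a tongs arm presses it with more than 20 N) (contact force between any of tongs_left, tongs_right and bun_a above 20 N or contact force between any of tongs_left, tongs_right and bun_b above 20 N).
It fails at once if a bystander (pen cup, calculator, keys, bottle) is moved more than 30 mm (distance of any of pen_cup, calculator, keys, water_bottle from where it was at the start of the episode above 0.03 m).
It also fails if it takes over 45 s, if anything falls off the work surface, if the arm or the gripper's body presses on something with over 40 N, if the wrist force passes 120 N, or if a joint passes its speed limit or range.

## Working session

There is one attempt and no reset: what is moved stays moved. The work goes in short steps, Python scripts to look and compute and a shell command to move; the robot and the scene stay as the last step left them, time stands still between calls to the robot, and variables do not carry over. Pictures are saved under pics/ and viewed, and the job is handed in when it is done.

```bash
ls; mkdir -p pics
cat > h.py <<'E'
import numpy as np, cv2
from bench import env
def cam(n):
    i=env.camera_info(n); K=np.array(i["K"],float); d=np.array(i["dist_coeffs"],float)
    o=np.array(i["orientation"],float)
    R=cv2.Rodrigues(o)[0] if o.size==3 else o.reshape(3,3)
    return K,d,R,np.array(i["position"],float)
def px2w(n,uv,z):
    K,d,R,p=cam(n)
    q=cv2.undistortPoints(np.array(uv,float).reshape(-1,1,2),K,d).reshape(-1,2)
    r=np.c_[q[:,0],-q[:,1],-np.ones(len(q))]@R.T
    t=(z-p[2])/r[:,2]
    return p+t[:,None]*r
def w2px(n,P):
    K,d,R,p=cam(n)
    c=(np.atleast_2d(P)-p)@R
    c=c*[1,-1,-1]
    return cv2.projectPoints(c.astype(float),np.zeros(3),np.zeros(3),K,d)[0].reshape(-1,2)
def save(n,f,crop=None,s=1):
    im=env.read_camera(n)[:,:,::-1]
    if crop: x0,y0,x1,y1=crop; im=im[y0:y1,x0:x1]
    cv2.imwrite(f,cv2.resize(im,None,fx=s,fy=s,interpolation=cv2.INTER_CUBIC))
E
python3 - <<'E'
from h import *
for n in("scene","top"):
    print(env.camera_info(n)); save(n,f"pics/{n}0.png")
print(env.read_state())
E
```

```text
pics
{'K': array([[454.19219952,   0.        , 279.09455612],
       [  0.        , 454.19219952, 203.37225886],
       [  0.        ,   0.        ,   1.        ]]), 'dist_coeffs': array([-0.05052505,  0.        ,  0.        ,  0.        ,  0.        ]), 'position': array([1.08116395, 0.67322313, 0.72190311]), 'orientation': array([0.37805489, 1.1369554 , 2.27806957])}
{'K': array([[410.13096858,   0.        , 272.3692892 ],
       [  0.        , 410.13096858, 212.44921739],
       [  0.        ,   0.        ,   1.        ]]), 'dist_coeffs': array([-0.0574398,  0.       ,  0.       ,  0.       ,  0.       ]), 'position': array([ 0.45770832, -0.0535227 ,  1.01357417]), 'orientation': array([ 0.07542393, -0.07180556, -1.54663372])}
{'time': 0.1, 'joint_pos': array([ 1.57211295e+00,  3.59325225e-01,  1.11701924e-02, -2.81556763e-04,
       -1.22410305e+00, -2.88128009e-01]), 'joint_vel': array([ 0.00076173, -0.00193921,  0.00342518,  0.0001791 ,  0.00103713,
       -0.0006236 ]), 'joint_torque': array([-2.24352902e-03, -5.84158587e+01,  2.93751329e+01,  7.01546654e+00,
        1.01418103e-02, -5.26137683e-05]), 'tcp_pos': array([0.19086542, 0.64711067, 0.2913233 ]), 'tool_rot': array([ 3.10785332e+00, -4.48916469e-01, -8.03187765e-05]), 'force': array([ 0.4186834 , -0.41574846, -0.16804652]), 'moment': array([-0.00123143, -0.01052572,  0.0176736 ]), 'grip_width': 0.08763420717859587}
```

View pics/scene0.png

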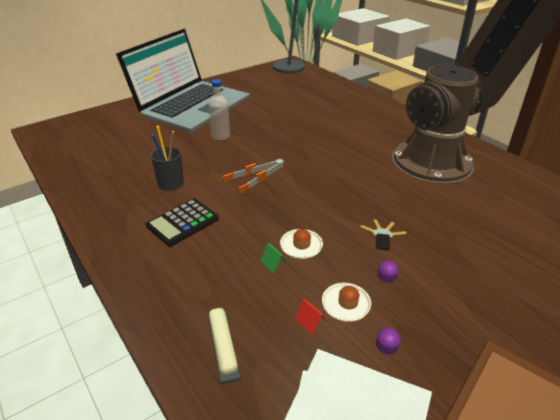

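View pics/top0.png

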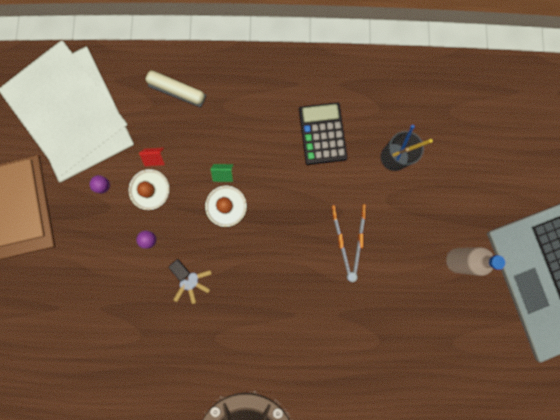

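The scene and top pictures agree. The green card (222,173 in top) is behind the saucer at (226,206), so that bun is free. The red card (152,157) goes with the saucer at (149,190). The tongs have their bow at (352,277) and tips at (334..364,206). I'll enlarge these areas.

Run:
```python
from h import *
im=cv2.imread("pics/top0.png")
cv2.imwrite("pics/t1.png",cv2.resize(im[195:295,310:390],None,fx=6,fy=6,interpolation=cv2.INTER_CUBIC))
cv2.imwrite("pics/t2.png",cv2.resize(im[140:240,115:255],None,fx=5.5,fy=5.5,interpolation=cv2.INTER_CUBIC))
```

```text
(no output)
```

View pics/t1.png

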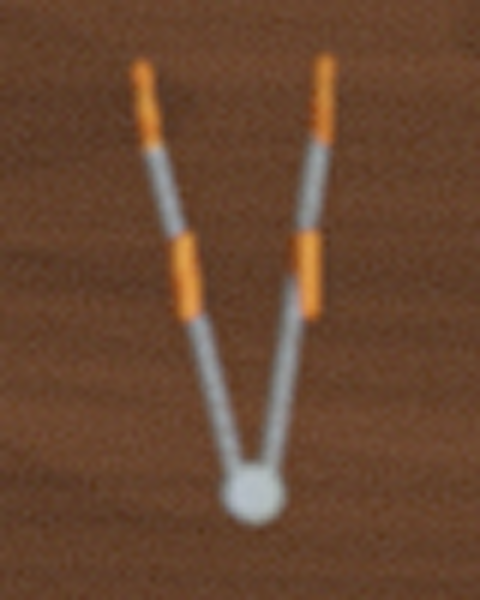

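View pics/t2.png

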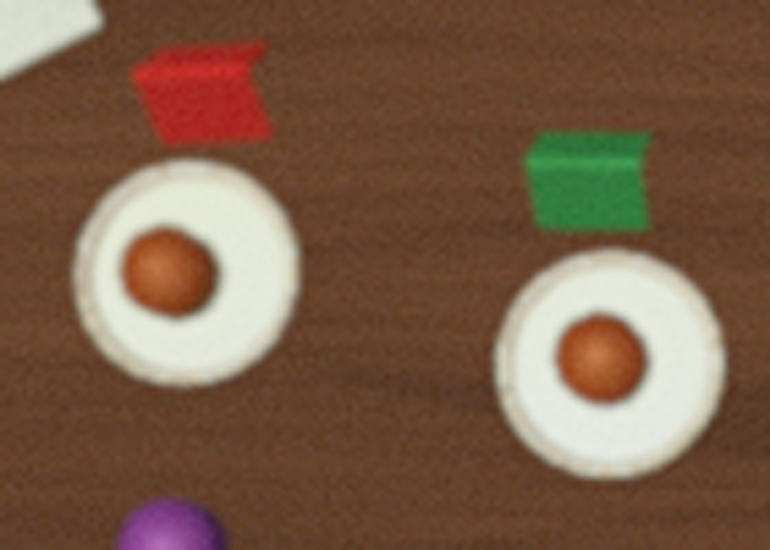

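Run:
```python
from h import *
c1=lambda x,y:((x+.5)/6-.5+310,(y+.5)/6-.5+195)
c2=lambda x,y:((x+.5)/5.5-.5+115,(y+.5)/5.5-.5+140)
f=lambda uv,z:px2w("top",[uv],z)[0]
bow=f(c1(253,493),.02)
gl=f(c1(185,277),.028);gr=f(c1(310,275),.028);tl=f(c1(146,104),.02);tr=f(c1(323,98),.02)
print("bow",bow,"g",gl,gr,"t",tl,tr)
g=(gl+gr)/2;t=(tl+tr)/2
for a in(g,t): 
    d=(a-bow)[:2]; print(a,np.linalg.norm(d),np.degrees(np.arctan2(d[1],d[0])))
print("widths",np.linalg.norm(gl-gr),np.linalg.norm(tl-tr))
print("saucer free",f(c2(610,364),.008),"bun",f(c2(602,359),.028), "saucer red",f(c2(187,273),.008),"bun",f(c2(170,272),.028))
B=f(c2(602,359),.028)
im=cv2.imread("pics/scene0.png")
for n,P in(("bow",bow),("gl",gl),("gr",gr),("tl",tl),("tr",tr),("bun",B),("buntop",B*[1,1,0]+[0,0,.043])):
    u=w2px("scene",P)[0];print(n,u)
s=im[140:320,210:380]; s=cv2.resize(s,None,fx=4,fy=4,interpolation=cv2.INTER_CUBIC)[:600]
for P in(bow,gl,gr,tl,tr,B,):
    u=(w2px("scene",P)[0]-[210,140])*4;cv2.circle(s,tuple(int(v) for v in u),3,(255,255,0),-1)
cv2.imwrite("pics/s1.png",s)
for nm,uv in(("keys",(190,283)),("bottle base",(455,261)),("gcard",(222,173)),("purple",(146,240)),("calc",(324,134)),("cup",(398,160))): print(nm,f(uv,.0))
```

```text
bow [ 0.40039957 -0.24464202  0.02      ] g [ 0.48609302 -0.21515534  0.028     ] [ 0.48797039 -0.26541029  0.028     ] t [ 0.55610593 -0.20002748  0.02      ] [ 0.56021052 -0.27220066  0.02      ]
[ 0.4870317  -0.24028281  0.028     ] 0.0867417425895381 2.8806146912429273
[ 0.55815823 -0.23611407  0.02      ] 0.15798898915295717 3.094223838073883
widths 0.0502900086936 0.07228979745084863
saucer free [0.56641232 0.06595356 0.008     ] bun [0.56638289 0.06717785 0.028     ] saucer red [0.60353615 0.25943041 0.008     ] bun [0.60092547 0.26086154 0.028     ]
bow [278.72887354 160.8182736 ]
gl [260.38888097 172.36758297]
gr [249.88548942 164.88275631]
tl [242.3988686  185.64723973]
tr [227.24267439 174.38593837]
bun [301.23180224 237.21440616]
buntop [301.43860985 232.28453099]
keys [0.37485388 0.1479311  0.        ]
bottle base [ 0.44251598 -0.50644841  0.        ]
gcard [0.64976147 0.07854851 0.        ]
purple [0.4774272  0.26189488 0.        ]
calc [ 0.75597904 -0.1763554   0.        ]
cup [ 0.69366941 -0.36453712  0.        ]
```

View pics/s1.png

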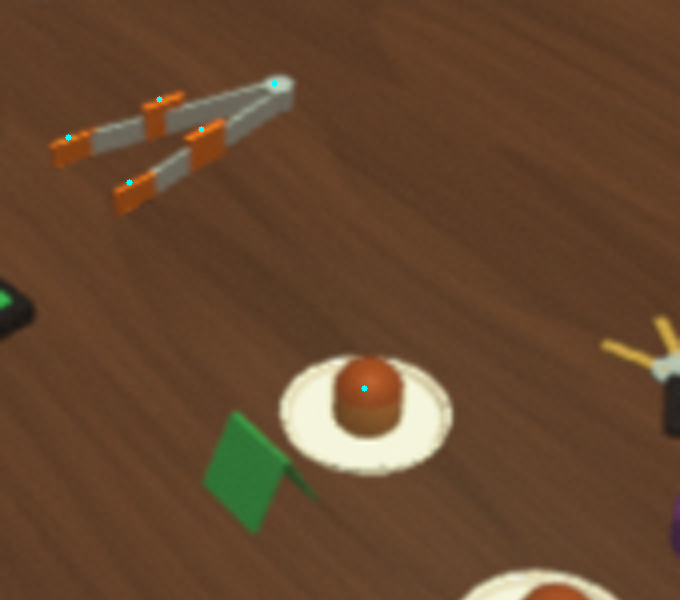

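```bash
python3 -m jog '[[36,-36,0,0,0,5],[72,-72,0,0,0,10],[100,-105,0,0,0,15],[130,-140,0,0,0,19.4],[160,-175,0,0,0,19.4],[190,-210,0,0,0,19.4],[220,-245,0,0,0,19.4],[240,-280,0,0,0,19.4],[260,-315,0,0,0,19.4],[280,-350,0,0,0,19.4],[295,-385,0,0,0,19.4],[310,-420,0,0,0,19.4]]' 100 10; python3 -c "
from bench import env;s=env.read_state();print(s['time'],s['joint_pos'],s['tcp_pos'],s['tool_rot'],s['force'])"
```

```text
time: 1.1
tcp_pos: [0.4907, 0.249, 0.2919]
tool_rot: [3.14, 0.081, -0.0]
force: [0.8, 1.0, 1.0]
grip_width: 0.0878
1.1 [ 8.25558969e-01  1.54323873e-01 -2.65267981e-01 -8.21095114e-05
 -1.15155475e+00  7.97126853e-01] [0.4906906  0.24898048 0.29193007] [ 3.14033785e+00  8.14410221e-02 -4.67927750e-04] [0.76317557 1.01468549 0.95867055]
```

```bash
python3 -m jog '[[0,-38,0,0,0,0],[0,-76,0,0,0,0],[0,-116,0,0,0,0],[-2,-156,0,0,0,0],[-4,-196,0,0,0,0],[-6,-236,0,0,0,0],[-8,-276,0,0,0,0],[-10,-316,0,0,0,0],[-12,-356,0,0,0,0],[-14,-396,0,0,0,0],[-14,-436,0,0,0,0],[-14,-467,0,0,0,0]]'; python3 -m jog '[[0,0,-30,0,0,0],[0,0,-65,0,0,0],[0,0,-100,0,0,0],[0,0,-130,0,0,0],[0,0,-150,0,0,0],[0,0,-150,0,0,0]]'
python3 - <<'E'
from h import *
s=env.read_state();print(s['time'],s['joint_pos'],s['tcp_pos'],s['tool_rot'],s['force'])
save("top","pics/t3.png",(270,170,430,290),5);save("scene","pics/s3.png",(180,80,340,200),5)
E
```

```text
time: 2.1
tcp_pos: [0.4753, -0.2186, 0.292]
tool_rot: [3.141, 0.08, -0.0]
force: [0.2, 0.3, 0.1]
grip_width: 0.0879
time: 2.6
tcp_pos: [0.4732, -0.2158, 0.1378]
tool_rot: [-3.139, -0.079, 0.013]
force: [-1.4, -0.5, 0.1]
grip_width: 0.088
2.6 [-5.06901227e-02  2.67808144e-01 -5.19947921e-01 -1.30364607e-03
 -7.91186118e-01  1.67302462e+00] [ 0.47318851 -0.21576302  0.13776126] [-3.13901868 -0.07946228  0.01264106] [-1.438533   -0.51071166  0.13535084]
```

View pics/t3.png

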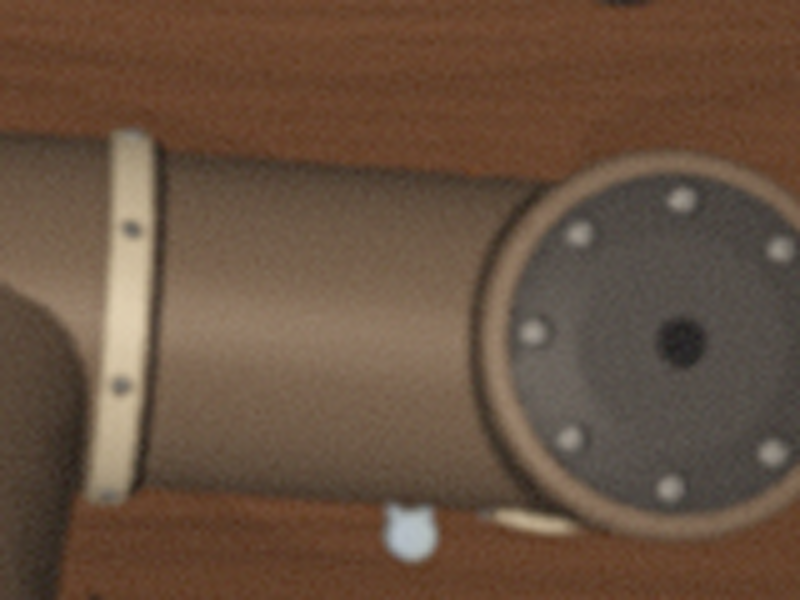

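View pics/s3.png

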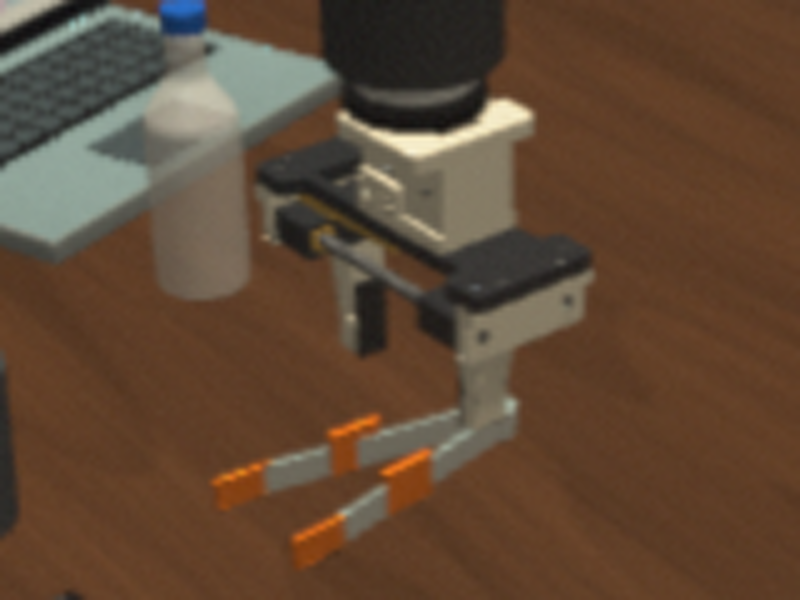

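```bash
python3 -m jog '[[7,-12,0,0,0,0],[14,-24,0,0,0,0],[14,-24,0,0,0,0],[14,-24,0,0,0,0],[14,-24,0,0,0,0],[14,-24,0,0,0,0]]'
python3 - <<'E'
from h import *
from scipy.spatial.transform import Rotation as R
s=env.read_state();print(s['time'],s['tcp_pos'],s['tool_rot'],R.from_rotvec(s['tool_rot']).as_matrix(),s['force'])
save("scene","pics/s4.png",(180,80,340,200),5)
E
```

```text
time: 3.2
tcp_pos: [0.4901, -0.24, 0.1429]
tool_rot: [3.14, 0.081, 0.002]
force: [-0.0, -0.2, 0.4]
grip_width: 0.0877
3.2 [ 0.49014188 -0.23999223  0.1429032 ] [3.14043171e+00 8.13569298e-02 1.65929930e-03] [[ 9.98658071e-01  5.17777559e-02  1.05879140e-03]
 [ 5.17778688e-02 -9.98658623e-01 -7.94574824e-05]
 [ 1.05325703e-03  1.34172818e-04 -9.99999436e-01]] [-0.04866864 -0.17584124  0.40055451]
```

View pics/s4.png

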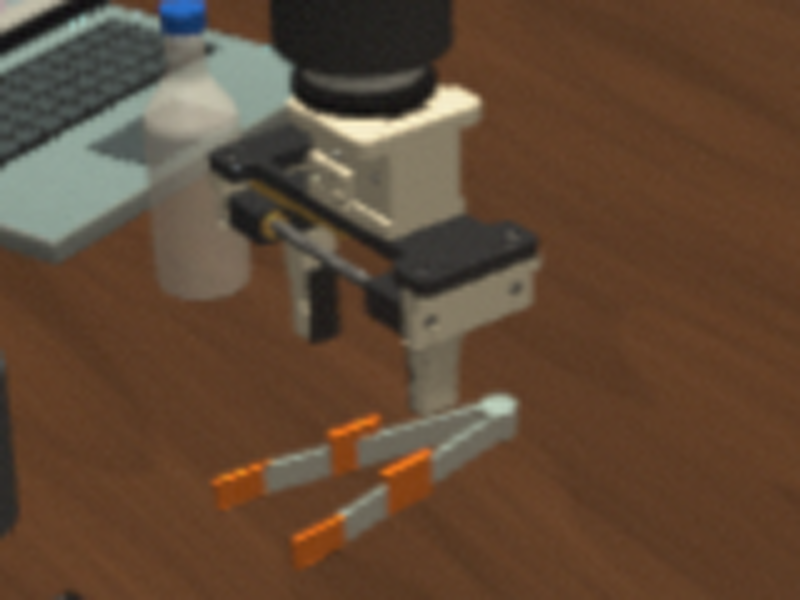

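Orientation and y are right. Now lower astride the pads, leaving the fingertips about 3 mm above the desk.

```bash
python3 -m jog '[[-2.5,0,-15,0,0,0],[-2.5,0,-30,0,0,0],[-2.5,0,-45,0,0,0],[-2.5,0,-58,0,0,0],[-2.5,0,-68,0,0,0],[-2.5,0,-74,0,0,0],[-2.5,0,-74,0,0,0],[-2.5,0,-74,0,0,0]]'
python3 - <<'E'
from h import *
s=env.read_state();print(s['time'],s['tcp_pos'],s['tool_rot'],s['force'])
save("scene","pics/s5.png",(180,100,340,220),5)
E
```

```text
time: 3.92
tcp_pos: [0.4877, -0.2401, 0.0683]
tool_rot: [3.14, 0.082, -0.0]
force: [1.0, 0.3, 0.2]
grip_width: 0.0875
3.9167 [ 0.487717   -0.24005093  0.06830338] [ 3.14041118e+00  8.19096555e-02 -3.72282665e-04] [0.99366499 0.3445286  0.23990097]
```

View pics/s5.png

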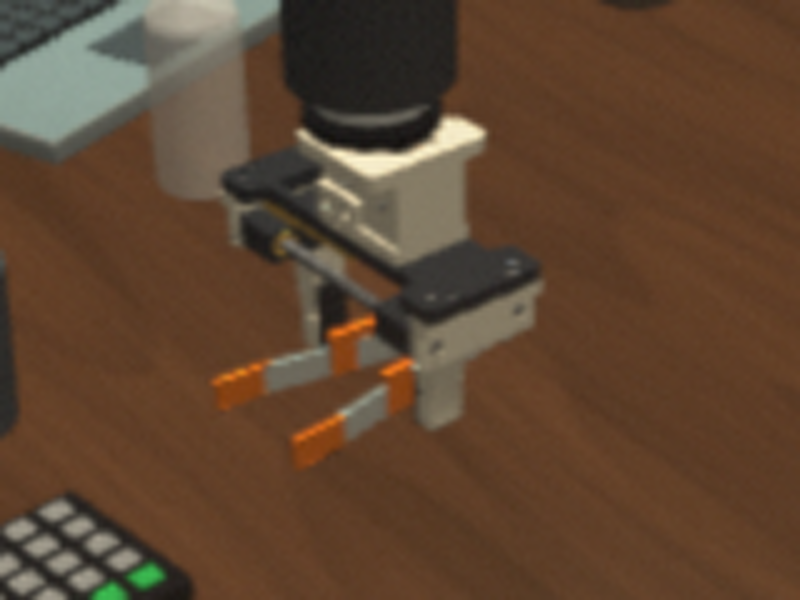

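```bash
python3 -m jog '[[0,0,0,0,0,0],[0,0,0,0,0,0],[0,0,0,0,0,0],[0,0,0,0,0,0],[0,0,0,0,0,0],[0,0,0,0,0,0]]' 55.5 15
python3 - <<'E'
from h import *
s=env.read_state();print(s['time'],s['tcp_pos'],s['grip_width'],s['force'])
save("scene","pics/s6.png",(180,100,340,220),5)
E
```

```text
time: 4.47
tcp_pos: [0.4878, -0.2402, 0.0684]
tool_rot: [3.14, 0.082, 0.001]
force: [0.4, -0.8, 1.1]
grip_width: 0.0531
4.4667 [ 0.48784287 -0.24017137  0.06840016] 0.053142389438065 [ 0.35250304 -0.75505511  1.11861383]
```

View pics/s6.png

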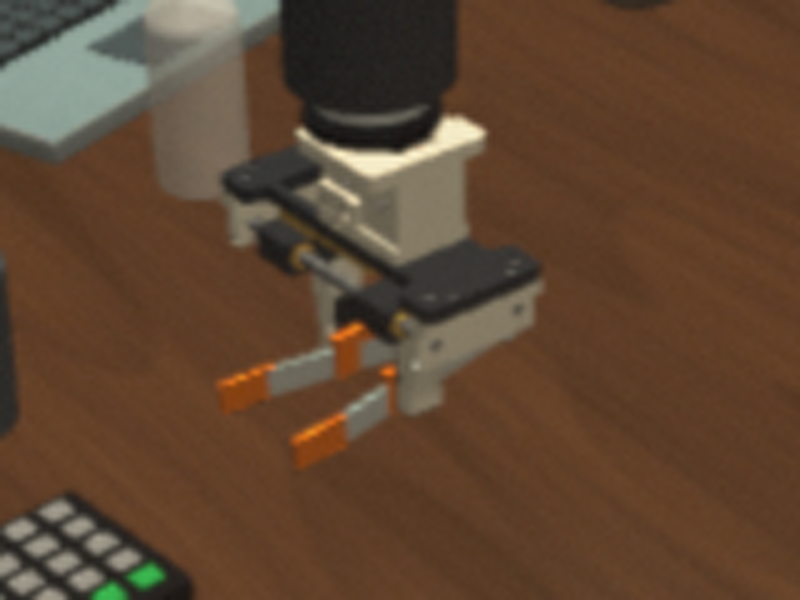

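```bash
python3 -m jog '[[0,0,0,0,0,0],[0,0,0,0,0,0],[0,0,0,0,0,0],[0,0,0,0,0,0]]' 55.5 15; python3 -m jog '[[0,0,0,0,0,0],[0,0,0,0,0,0],[0,0,0,0,0,0],[0,0,0,0,0,0]]' 52 15
```

```text
time: 4.85
tcp_pos: [0.488, -0.2402, 0.0684]
tool_rot: [3.14, 0.082, 0.001]
force: [0.8, -0.6, 2.2]
grip_width: 0.0487
time: 5.18
tcp_pos: [0.4879, -0.2402, 0.0683]
tool_rot: [3.14, 0.082, 0.001]
force: [2.2, -1.6, 3.6]
grip_width: 0.0457
```

```bash
python3 -m jog '[[0,0,0,0,0,0],[0,0,0,0,0,0],[0,0,0,0,0,0],[0,0,0,0,0,0]]' 55.5 15; python3 -m jog '[[0,0,4,0,0,0],[0,0,10,0,0,0],[0,0,20,0,0,0],[0,0,35,0,0,0],[0,0,52,0,0,0],[0,0,70,0,0,0],[0,0,85,0,0,0],[0,0,95,0,0,0],[0,0,100,0,0,0],[0,0,100,0,0,0],[0,0,100,0,0,0]]'
python3 - <<'E'
from h import *
s=env.read_state();print(s['time'],s['tcp_pos'],s['grip_width'],s['force'])
save("scene","pics/s7.png",(180,60,340,180),5)
save("top","pics/t7.png",(270,170,430,290),5)
E
```

```text
time: 5.52
tcp_pos: [0.4877, -0.24, 0.0683]
tool_rot: [-3.141, -0.082, -0.0]
force: [0.9, -0.6, 5.3]
grip_width: 0.0488
time: 6.43
tcp_pos: [0.4873, -0.24, 0.1679]
tool_rot: [-3.14, -0.081, 0.0]
force: [-0.2, 0.3, -0.8]
grip_width: 0.0485
6.4333 [ 0.48728036 -0.23995226  0.16791857] 0.04854302488787688 [-0.16919346  0.25807772 -0.82821716]
```

View pics/s7.png

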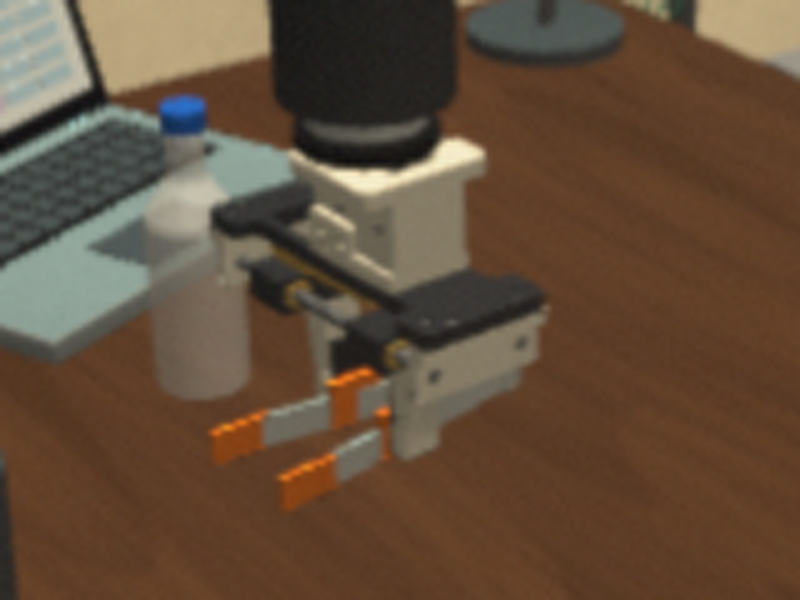

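View pics/t7.png

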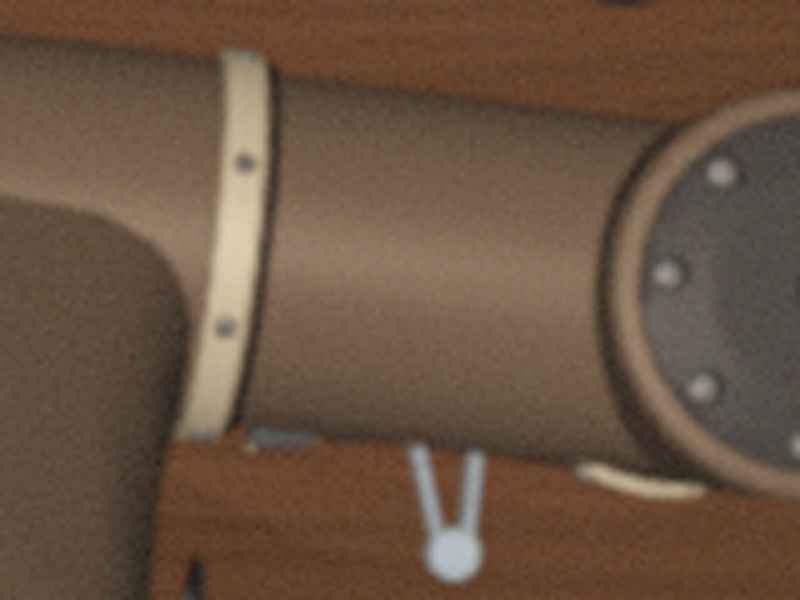

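Run:
```python
from h import *
uv=np.array([[305,482],[239,436]])
uv=(uv+.5)/5-.5+[180,60]
P=px2w("scene",uv,.110);print(P,P.mean(0),np.linalg.norm(P[0]-P[1]))
# bow in top, top at z=.12
b=(np.array([[454,555]])+.5)/5-.5+[270,170]
bw=px2w("top",b,.12);print(bw)
t=P.mean(0);d=(t-bw[0]);print(np.hypot(d[0],d[1]),np.degrees(np.arctan2(d[1],d[0])))
# bun from scene: body side centre estimation, crop s1 coords x4 : bun spans x 333-403, top 356, bottom 438
for z,u in((.043,(368,362)),(.020,(368,405))):
  print(px2w("scene",[[(u[0]+.5)/4-.5+210,(u[1]+.5)/4-.5+140]],z))
```

```text
[[ 0.55346903 -0.20513944  0.11      ]
 [ 0.55615614 -0.26674018  0.11      ]] [ 0.55481258 -0.23593981  0.11      ] 0.061659312394702306
[[ 0.39826345 -0.24426517  0.12      ]]
0.15677035089661423 3.0441513778748117
[[0.56123683 0.06146076 0.043     ]]
[[0.56777754 0.0707756  0.02      ]]
```

```bash
python3 -m jog '[[1,8,0,0,0,0],[2,28,0,0,0,0],[3,55,0,0,0,0],[4,85,0,0,0,0],[5,118,0,0,0,0],[6,152,0,0,0,0],[7,186,0,0,0,0],[8,218,0,0,0,0],[9,248,0,0,0,0],[9,275,0,0,0,0],[9,293,0,0,0,0],[9,302,0,0,0,0]]';python3 -m jog '[[0,0,0,0,0,0],[0,0,-10,0,0,0],[0,0,-22,0,0,0],[0,0,-32,0,0,0],[0,0,-37,0,0,0],[0,0,-37,0,0,0],[0,0,-37,0,0,0]]'
python3 - <<'E'
from h import *
s=env.read_state();print(s['time'],s['tcp_pos'],s['tool_rot'],s['grip_width'],s['force'])
save("scene","pics/s8.png",(230,150,390,270),5)
save("top","pics/t8.png",(150,130,310,250),5)
E
```

```text
time: 7.53
tcp_pos: [0.4963, 0.0643, 0.1676]
tool_rot: [3.14, 0.085, -0.001]
force: [0.0, -0.4, -0.9]
grip_width: 0.0489
time: 8.12
tcp_pos: [0.4965, 0.0613, 0.1307]
tool_rot: [3.14, 0.08, -0.002]
force: [0.5, 0.5, 0.4]
grip_width: 0.0486
8.1167 [0.49648458 0.06127146 0.13070572] [ 3.13985447e+00  8.01799315e-02 -1.65166920e-03] 0.04857741931982113 [0.49033384 0.4781147  0.36062234]
```

View pics/s8.png

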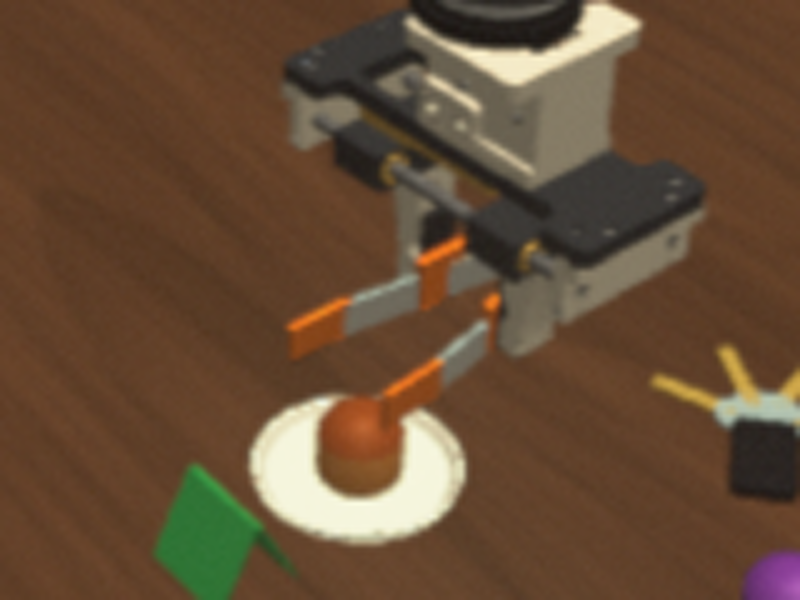

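View pics/t8.png

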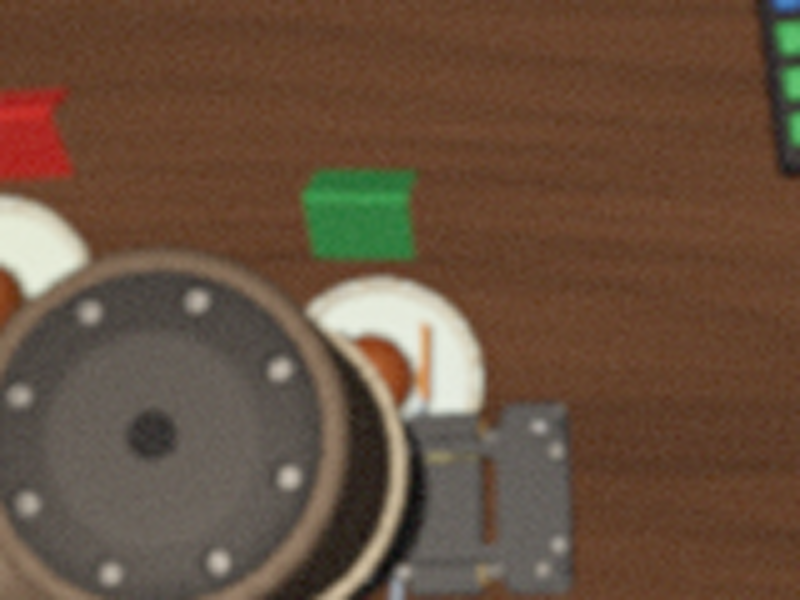

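Run:
```python
from h import *
uv=(np.array([[412,392],[319,328]])+.5)/5-.5+[230,150]
P=px2w("scene",uv,.0724);print(P,P.mean(0),np.linalg.norm(P[0]-P[1]))
tp=lambda x,y:[[(x+.5)/5-.5+150,(y+.5)/5-.5+130]]
print("right pad top",px2w("top",tp(426,362),.0824), "saucer right edge",px2w("top",tp(485,372),.009))
# predicted bun outline at candidate in both
for c in((.5665,.0665),):
  a=np.linspace(0,2*np.pi,60)
  for n,f,o in(("scene","pics/s8.png",(230,150)),("top","pics/t8.png",(150,130))):
    im=cv2.imread(f)
    for z,r,col in((.031,.021,(255,255,0)),(.009,.021,(0,255,255)),(.01,.05,(255,0,255))):
      q=(w2px(n,np.c_[c[0]+r*np.cos(a),c[1]+r*np.sin(a),a*0+z])-o)*5+2
      cv2.polylines(im,[q.astype(int)],True,col,1)
    cv2.imwrite(f.replace("8","8o"),im)
```

```text
[[0.56062215 0.0959626  0.0724    ]
 [0.56571601 0.03533528 0.0724    ]] [0.56316908 0.06564894 0.0724    ] 0.0608409347252663
right pad top [[0.56752954 0.0361091  0.0824    ]] saucer right edge [[0.5718809  0.01389933 0.009     ]]
```

View pics/s8o.png

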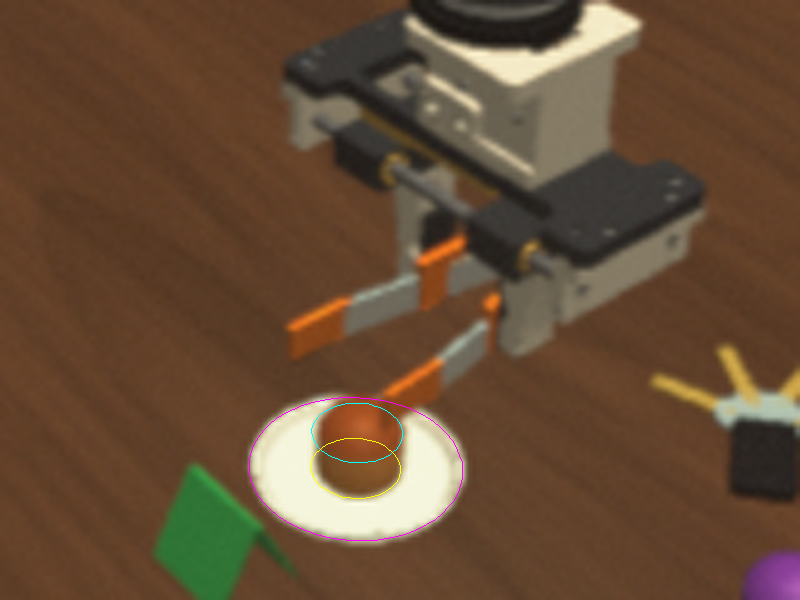

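View pics/t8o.png

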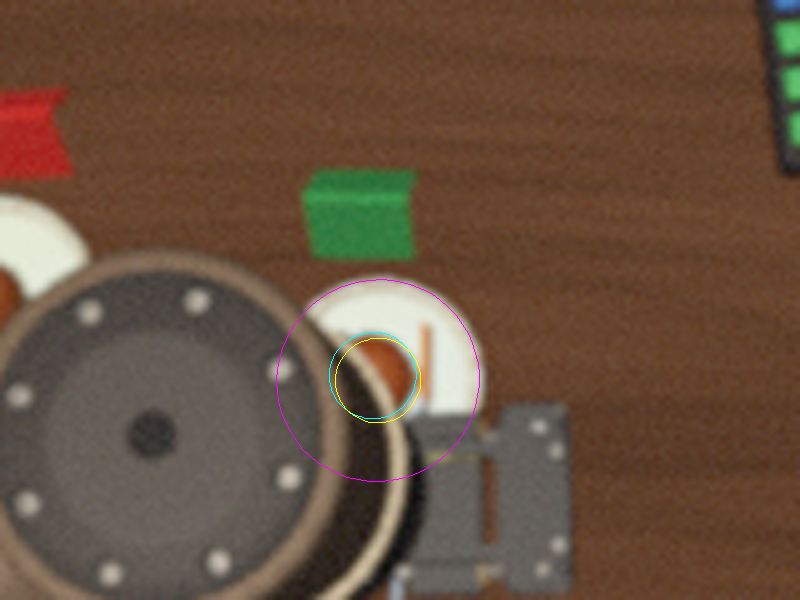

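```bash
python3 -m jog '[[3,1,0,0,0,0],[3,1,-8,0,0,0],[3,1,-16,0,0,0],[3,1,-24,0,0,0],[3,1,-32,0,0,0],[3,1,-40,0,0,0],[3,1,-45,0,0,0],[3,1,-48,0,0,0],[3,1,-48,0,0,0],[3,1,-48,0,0,0]]'
python3 - <<'E'
from h import *
s=env.read_state();print(s['time'],s['tcp_pos'],s['tool_rot'],s['grip_width'],s['force'])
save("scene","pics/s9.png",(230,150,390,270),5)
save("top","pics/t9.png",(150,130,310,250),5)
E
```

```text
time: 9.05
tcp_pos: [0.4997, 0.0629, 0.083]
tool_rot: [3.14, 0.082, -0.0]
force: [-0.6, 0.4, -1.5]
grip_width: 0.0485
9.05 [0.49965777 0.06293961 0.08304955] [ 3.14032167e+00  8.16173584e-02 -3.41171156e-04] 0.0484763137848916 [-0.60295425  0.44896315 -1.47363006]
```

View pics/s9.png

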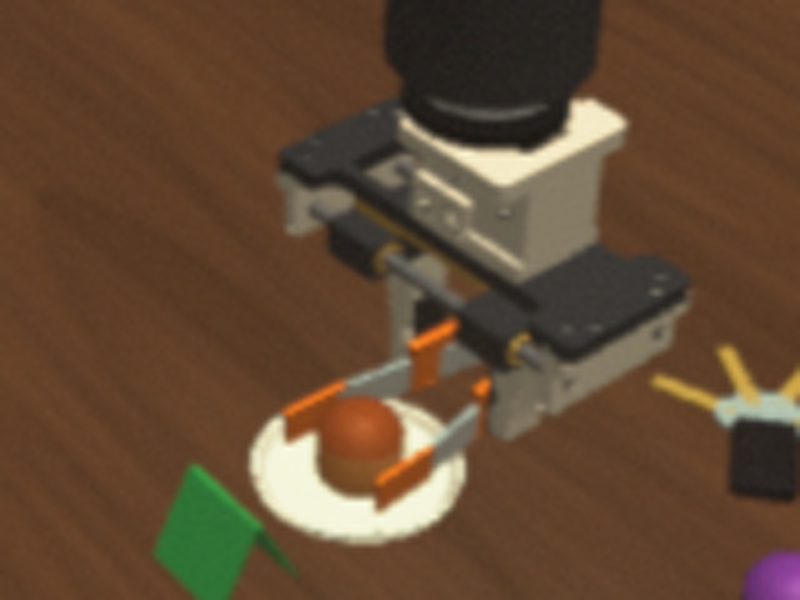

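View pics/t9.png

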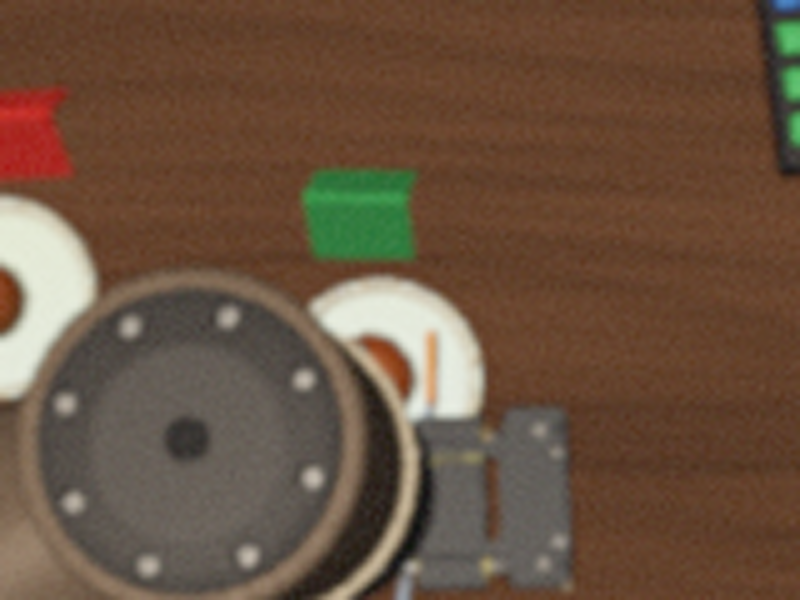

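The tips straddle the bun (bun at 360,445 between the pads at 315,410 and 405,480). I'll close gently in stages.

```bash
Z='x'; python3 -m jog '[[0,0,0,0,0,0],[0,0,0,0,0,0],[0,0,0,0,0,0],[0,0,0,0,0,0]]' 50 15; python3 -m jog '[[0,0,0,0,0,0],[0,0,0,0,0,0],[0,0,0,0,0,0],[0,0,0,0,0,0]]' 46.5 15;python3 -m jog '[[0,0,0,0,0,0],[0,0,0,0,0,0],[0,0,0,0,0,0],[0,0,0,0,0,0],[0,0,0,0,0,0],[0,0,0,0,0,0],[0,0,0,0,0,0],[0,0,0,0,0,0]]' 42 15
python3 - <<'E'
from h import *
save("scene","pics/s10.png",(230,150,390,270),5)
E
```

```text
time: 9.48
tcp_pos: [0.4997, 0.063, 0.0834]
tool_rot: [-3.14, -0.081, -0.001]
force: [0.5, -0.3, -1.1]
grip_width: 0.044
time: 9.82
tcp_pos: [0.4996, 0.0628, 0.0832]
tool_rot: [3.14, 0.081, -0.0]
force: [0.3, -0.2, -0.7]
grip_width: 0.041
time: 10.48
tcp_pos: [0.4996, 0.0629, 0.0832]
tool_rot: [3.14, 0.081, -0.0]
force: [-0.2, -1.1, 0.3]
grip_width: 0.0407
```

View pics/s10.png

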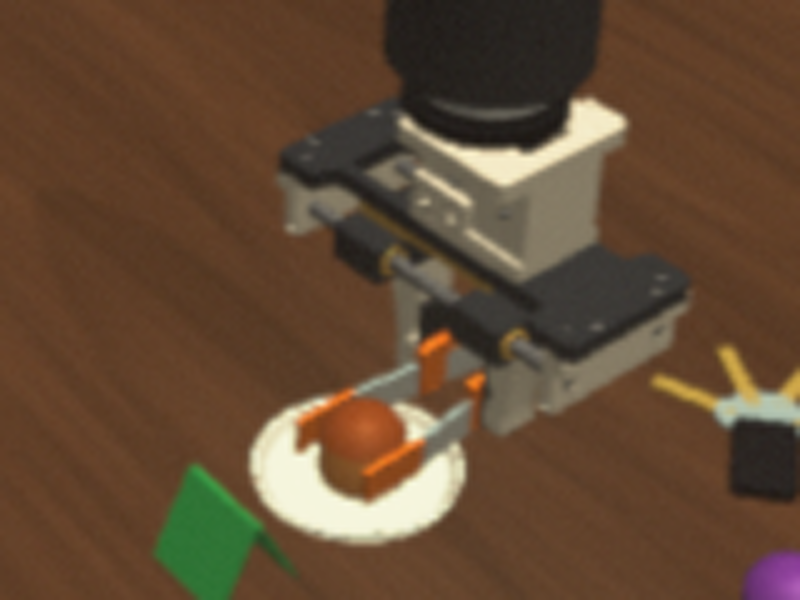

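The grip stalled at 40.7 mm, about the 41 mm expected on a bun. Firm up slightly and lift.

```bash
python3 -m jog '[[0,0,0,0,0,0],[0,0,0,0,0,0],[0,0,0,0,0,0],[0,0,0,0,0,0]]' 38 18; python3 -m jog '[[0,0,2,0,0,0],[0,0,6,0,0,0],[0,0,12,0,0,0],[0,0,20,0,0,0],[0,0,30,0,0,0],[0,0,40,0,0,0],[0,0,50,0,0,0],[0,0,58,0,0,0],[0,0,64,0,0,0],[0,0,68,0,0,0],[0,0,70,0,0,0],[0,0,70,0,0,0]]'
python3 -m jog '[[0,0,2,0,0,0],[0,0,7,0,0,0],[0,0,14,0,0,0],[0,0,22,0,0,0],[0,0,30,0,0,0],[0,0,38,0,0,0],[0,0,44,0,0,0],[0,0,48,0,0,0],[0,0,50,0,0,0],[0,0,50,0,0,0],[0,0,50,0,0,0],[0,0,50,0,0,0]]'
python3 - <<'E'
from h import *
save("scene","pics/s11.png",(210,60,410,270),2.8)
save("top","pics/t11.png")
E
```

```text
time: 10.87
tcp_pos: [0.4996, 0.0629, 0.0832]
tool_rot: [3.14, 0.081, -0.0]
force: [0.2, -0.8, -0.4]
grip_width: 0.0407
time: 11.87
tcp_pos: [0.4997, 0.063, 0.1535]
tool_rot: [-3.14, -0.081, -0.001]
force: [0.4, 0.6, -0.1]
grip_width: 0.0405
time: 12.87
tcp_pos: [0.4994, 0.0628, 0.2028]
tool_rot: [3.14, 0.081, -0.001]
force: [-0.3, 0.4, -2.0]
grip_width: 0.0407
```

View pics/s11.png

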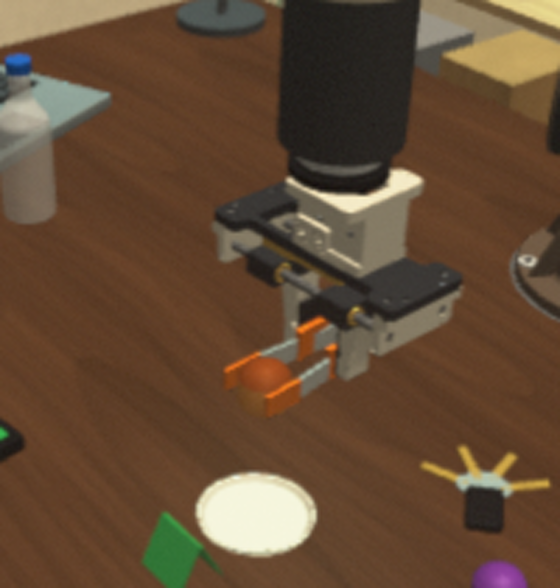

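View pics/t11.png

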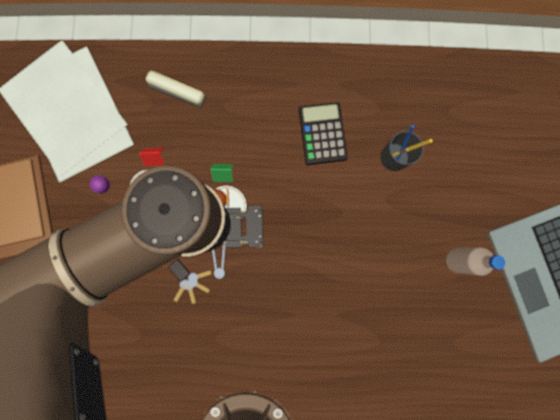

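The bun (265,378) is between the tips, clear above the empty saucer (256,513). The bystanders and the red-card saucer are as they were. Last check: height and steadiness.

```bash
python3 -m jog '[[0,0,0,0,0,0],[0,0,0,0,0,0],[0,0,0,0,0,0],[0,0,0,0,0,0],[0,0,0,0,0,0],[0,0,0,0,0,0]]'
python3 - <<'E'
from h import *
a=env.read_camera("scene")[:,:,::-1].copy()
o=(210,60)
a=a[60:270,210:410]; s=cv2.resize(a,None,fx=2.8,fy=2.8,interpolation=cv2.INTER_CUBIC)
t=np.linspace(0,2*np.pi,60)
for z0,col in((.125,(255,255,0)),(.10,(255,0,255))):
  for z in(z0+.004,z0+.026):
    q=(w2px("scene",np.c_[.567+.021*np.cos(t),.067+.021*np.sin(t),0*t+z])-o)*2.8+1
    cv2.polylines(s,[q.astype(int)],True,col,1)
cv2.imwrite("pics/s12.png",s)
b=cv2.imread("pics/s11.png");print(np.abs(cv2.absdiff(b[300:430,200:400],cv2.resize(a,None,fx=2.8,fy=2.8,interpolation=cv2.INTER_CUBIC)[300:430,200:400])).mean())
f=cv2.imread("pics/scene0.png")
import numpy as np
c=env.read_camera("scene")[:,:,::-1]
cv2.imwrite("pics/s13.png",c)
for n,(x0,y0,x1,y1) in dict(redbun=(315,275,375,325),calc=(140,195,225,245),keys=(355,215,410,250)).items():
  print(n,cv2.absdiff(f[y0:y1,x0:x1],np.ascontiguousarray(c[y0:y1,x0:x1])).mean())
E
```

```text
time: 13.47
tcp_pos: [0.4996, 0.0629, 0.2031]
tool_rot: [3.14, 0.081, -0.0]
force: [-0.4, 0.3, -1.4]
grip_width: 0.0406
1.6656538461538462
redbun 0.9202222222222223
calc 1.2330196078431372
keys 1.3773160173160173
```

View pics/s12.png

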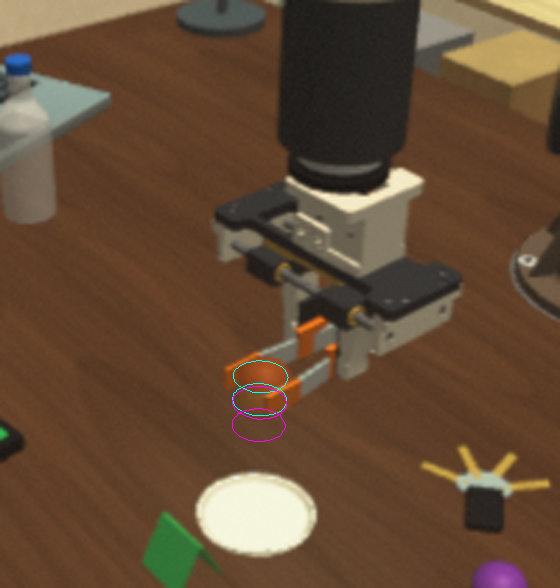

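The bun matches the outline drawn for an underside at 125 mm. The picture has not changed since the last one, and the saved bun, calculator and keys have not moved.

```bash
python3 -c "
from bench import env;print(env.hand_in())"
```

```text
the job is handed in; nothing more can be done
None
```

I picked up the tongs by the grip pads, squeezed them about 6 mm and carried them over the green-card bun. I lowered them around it, closed with 15 N, then 18 N, and lifted it 120 mm. I handed in at about 13.5 s with the bun still held up.

**Last checks:**
- **Grip:** the opening stayed at 40.6 mm, close to the 41 mm expected with the tips on a bun.
- **Height:** the bun matches the outline drawn for an underside about 125 mm above the desk. It looked unchanged over 0.6 s.
- **Saved bun and bystanders:** the saved bun, calculator and keys match the first scene picture. I checked the bottle and pen cup only by eye in the top view.
- **Disagreement:** the two cameras differed by about 2 mm on where the bun and saucer were, within calibration and the tongs' clearance.
- **Not measured:** the force of each tip on the bun was not read directly. From the 18 N grip it should be about 6 N, well under the 20 N crush limit.

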